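# Put the marker out in the hatch tray

### The job

A visitor at the duty-office window needs the marker. First slide the cover of the metal transfer tray fully open, to its end stop; then pull the square marker up out of its pot and lower it flat and lengthwise into the tray's trough, letting go only once it is down on the ribs, and leave the cover fully open. Do not knock about the pen cup, the sanitiser bottle, the meal boxes or the phone.

Things in the scene. Friction and masses are not known exactly. Their poses are not given: they have to be found in the camera images.
- tray: Aluminium tray fixed to the desk, 96 (x) x 350 (y) x 40 mm high. Origin: centre of underside; z up, y along its length. Open trough in its +y part: x -42 to 42, y -33 to 170, floor z = 6, wall tops z = 40; two flat cross ribs 12 mm wide at y = 15 and 125, tops z = 14. The -y part is a closed housing, top z = 40, over which the cover slides when open.
- trough (a point): Middle of the trough at the height of the rib tops: tray frame (0, 68, 14) mm; axes as the tray's. A marker lying on the ribs has its middle about 10 mm above this point.
- cover (a joint): Slide of the steel cover along the tray towards the tray's -y, in m: 0 = covering the trough (tray y from -33 to 107), 0.14 = end stop, trough fully open. It stays where it is left, friction about 2 N.
- cover_grip (a point): Centre of the upper half of the cover's grip, a black square block 28 x 28 mm standing on the middle of the cover (94 x 140 x 4 mm plate); moves with the cover. Block top 15 mm above this point, cover plate top 19 mm below. Axes as the tray's.
- pot: Narrow upright grey plastic pot fixed to the desk, outside 36 (x) x 84 (y) x 90 mm high on a 60 x 104 x 3 mm foot; inside 28 x 76 mm, floor at z = 5 mm, open on top. Origin: centre of its underside, z up. The marker in it leans 35 degrees from vertical towards the pot's +y, over the middle of the +y rim.
- marker: Square-barrelled marker 20 x 20 x 170 mm, about 70 g, white barrel with a 58 mm black cap at its upper end. Origin: centre of its bottom end; z along its length towards the cap (the cap's end at z = 170). Its x stands across the pot. The last 65 mm or so (z from 105) stand out of the pot.
- marker_mid (a point): Middle of the marker, 85 mm from either end; axes as the marker's.
- pen_cup: Bystander: white round cup, 76 mm across and 95 mm high, with three thin pens up to 145 mm high. Loose. Origin: centre of its underside. It and the pot may stand in each other's place.
- sanitiser: Bystander: white pump bottle, 74 mm across, 169 mm high, loose. Origin: centre of its underside.
- meal_boxes: Bystander: two stacked takeaway boxes, one piece, 124 (x) x 174 (y) x 82 mm high, loose. Origin: centre of underside.
- phone: Bystander: black phone lying flat, 150 (x) x 74 (y) x 9 mm, loose. Origin: centre of underside.
Not all that is in view belongs to the job. Of the things that look like the marker, the middle-sized one is meant.

How it is judged:
By the outcome, as a careful person would: the job done as asked, in the order asked, and still so for the second after the job is handed in, with the robot touching nothing.
It also fails if it takes over 61 s, if anything falls off the work surface, if the arm or the gripper's body presses on something with over 40 N, if the wrist force passes 120 N, or if a joint passes its speed limit or range.

### The arm

A 6-joint arm with a two-finger parallel gripper is mounted at the origin on the work surface. World frame = base frame: x ahead of the robot, y to its left, z up, the work surface at z = 0. Lengths are in m, angles in rad, forces in N, time in s.
With the tool pointing down it reaches from about 0.425 to 0.95 m from the base axis. Payload 3.5 kg.
Tool frame: the origin (TCP) lies midway between the tips of the shut fingers; the grasp point (between the pads) lies 19 mm behind it; z points along the fingers, y is the direction in which the jaws open and shut (so a half turn about z gives the same grasp; the last joint's range is limited). The gripper opens to 85 mm and grips with 20 to 120 N. Pads are 22 mm wide; open, the fingers measure 114 mm over their backs; the gripper's body (76 mm by 85 mm) begins 54 mm behind the grasp point. The pads swing forward as they close: fully open they stand 13 mm farther back than shut.
Start: joints at [1.046, 0.286, 1.577, -0, 1.279, -0.15], TCP at [0.247, 0.628, 0.231] pointing down, gripper open.
Joint ranges: [-2.77, 2.77], [-0.9, 2.22], [0.21, 2.48], [-1.53, 4.67], [0.24, 2.81], [-2.84, 2.84]. Speed limits (rad/s): [2.79, 2.79, 3.14, 3.14, 3.14, 3.14].

### API

Orientations are given as a unit quaternion [x, y, z, w].
In Python, from plant import ctrl gives the robot as it stands.
- The arm moves only by the tool apply_moves, never from a script. Its argument "moves" is a list that holds one entry, the list of rows, each a list of 7 numbers: the shift along the tool's x, y, z in m, then the turn, a rotation vector about the tool's x, y, z in degrees, then the gripper's target within -1 to 1 (shut at 1, half-way at 0, fully open at -1). In form: [[[tx, ty, tz, ax, ay, az, hand], ...]]. A call has 1 to 12 rows; each row shifts and turns the pose as measured when the row begins, along the tool's axes as they then stand; what a row does not reach is not made up. A row lasts 1/10 s, in which the tool goes at most 50 mm and 8.59 degrees, less where a joint would pass 70% of its speed; a pose out of reach is approached as far as the arm can. A call with a gripper value outside its range is refused whole. The fingers move at their own pace and stop on an object; "force" is the grip in N (left out, the last holds). Time passes only in rows, so rows that do not move let the fingers close. It gives the time, the measured TCP pose, the force and the opening at its end, in the units of the state.
- ctrl.get_state(): the state, without advancing time (a new reading comes with each control period).
- ctrl.read_camera(name): name is "scene" or "top" or "wrist"; returns the picture (420x560x3 uint8, red, green, blue); there is no depth.
- ctrl.get_calibration(name): a dict with "camera_matrix" (3x3 intrinsics, pixels), "cam_to_world" (4x4, takes a point from camera to world coordinates). Camera axes: x right, y up, looking along -z (the intrinsics and any distortion apply to the point x, -y, -z); pixel columns grow to the right and rows downward; lengths in m; the calibration is good to about 2 mm. A picture is of the moment at which its call begins: read the wrist's pose just before it. get_calibration takes no time and is no camera call; for the wrist camera it gives the pose at the moment of the call.
- ctrl.sign_off(): hands the job in, once; it reports no verdict.
The state is a dict: "time": time; "qpos": joint angles; "dq": joint speeds; "joint_efforts": joint torques, N m; "eef_pos": TCP position; "tcp_rot": TCP orientation; "contact_force": force on the tool from outside, world axes, zero at the start; "wrist_torque": the same for the moment, N m; "opening": opening from 0.0 (shut) to 1.0 (fully open).
Only numpy, scipy, OpenCV 4.12 (cv2) and the standard library are available. Lean on these libraries where they do the work, as an engineer would, in place of code of your own. Each camera call takes 0.05 s, during which the arm holds its last target. There are 200 camera calls.

## Working session

There is one attempt and no reset: what is moved stays moved. The work goes in short steps, Python scripts to look and compute and a tool call to move; the robot and the scene stay as the last step left them, time stands still between calls to the robot, and variables do not carry over. Pictures are saved under pics/ and viewed, about 8 in all and at most 12, crops included, and the job is handed in when it is done.

Besides the shell and the picture viewer there is one more tool, called in YAML: its name, and indented under it one key for each argument. apply_moves: Moves the arm, as the interface text tells. Its arguments: {"type":"object","properties":{"moves":{"type":"array","items":{"type":"array","items":{"type":"array","items":{"type":"number"}}}},"force":{"type":"number"}},"required":["moves"]}

```bash
ls; mkdir -p pics; cat > h.py <<'E'
import numpy as np, cv2
from plant import ctrl
from scipy.spatial.transform import Rotation as R
def snap(n,f):
    c=ctrl.get_calibration(n); im=ctrl.read_camera(n); cv2.imwrite(f'pics/{f}.png',im[:,:,::-1]); np.savez(f'pics/{f}.npz',K=c['camera_matrix'],T=c['cam_to_world']); 
    return im,c
def load(f):
    d=np.load(f'pics/{f}.npz'); return cv2.imread(f'pics/{f}.png'),d['K'],d['T']
def ray(K,T,u,v):
    d=np.linalg.inv(K)@[u,v,1]; d=T[:3,:3]@[d[0],-d[1],-d[2]]; return T[:3,3],d
def onz(K,T,u,v,z):
    o,d=ray(K,T,u,v); return o+d*(z-o[2])/d[2]
def proj(K,T,p):
    q=T[:3,:3].T@(np.asarray(p)-T[:3,3]); w=K@[q[0],-q[1],-q[2]]; return w[:2]/w[2]
def tri(a,b):
    (o1,d1),(o2,d2)=a,b; A=np.c_[d1,-d2]; s=np.linalg.lstsq(A,o2-o1,rcond=None)[0]
    p,q=o1+s[0]*d1,o2+s[1]*d2; return (p+q)/2,np.linalg.norm(p-q)
E
python3 - <<'E'
from h import *
for n in('scene','top'):
    im,c=snap(n,n+'0'); print(n,c)
print(ctrl.get_state())
E
```

```text
pics
scene {'camera_matrix': array([[503.76456476,   0.        , 279.06240678],
       [  0.        , 503.76456476, 209.51927497],
       [  0.        ,   0.        ,   1.        ]]), 'cam_to_world': array([[ 0.73409789, -0.56302387,  0.37961087,  0.97440403],
       [ 0.67889121,  0.59668961, -0.42786474, -0.41070335],
       [ 0.01438819,  0.57180908,  0.82026054,  1.15911751],
       [ 0.        ,  0.        ,  0.        ,  1.        ]])}
top {'camera_matrix': array([[403.60082617,   0.        , 283.69897466],
       [  0.        , 403.60082617, 206.2211342 ],
       [  0.        ,   0.        ,   1.        ]]), 'cam_to_world': array([[-0.00139735,  0.99260748, -0.12136077,  0.33287336],
       [-0.99997729, -0.00218703, -0.00637389,  0.17041539],
       [-0.00659219,  0.12134911,  0.992588  ,  1.33560344],
       [ 0.        ,  0.        ,  0.        ,  1.        ]])}
{'time': 0.1, 'qpos': array([ 1.04597988e+00,  2.87125299e-01,  1.57803781e+00, -1.28151556e-05,
        1.27861530e+00, -1.50003260e-01]), 'dq': array([ 0.00049777, -0.00310359, -0.00151279, -0.00088836,  0.00103412,
        0.00169319]), 'joint_efforts': array([ 1.34653605e-03, -4.07295084e+01, -2.93699867e+01, -6.23806773e-05,
        3.45861772e-03, -2.22782330e-05]), 'eef_pos': array([0.24678953, 0.62762183, 0.23004945]), 'tcp_rot': array([ 1.86309593e-01,  9.82490479e-01, -1.03328715e-03, -3.56002739e-04]), 'contact_force': array([-0.78404114, -0.40895215, -0.01823663]), 'wrist_torque': array([ 0.02559782, -0.00732933, -0.0436375 ]), 'opening': 1.0030710019500928}
```

View pics/scene0.png

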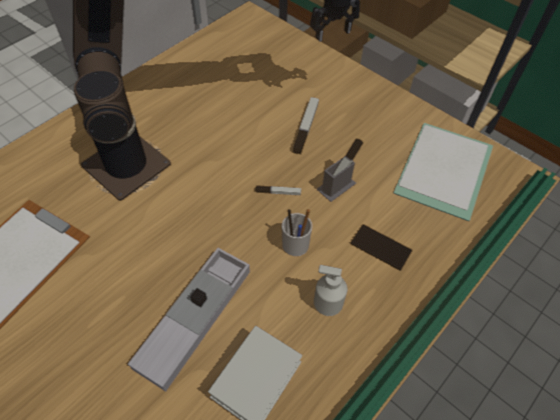

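View pics/top0.png

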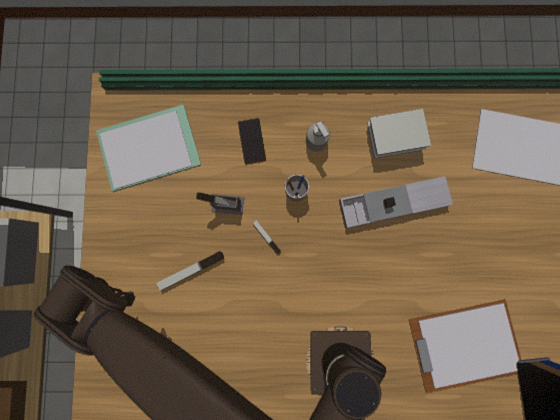

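The scene view shows the marker in the pot at (350,158), two lookalikes lying at (307,125) and (280,190), and the tray with its grip at (199,297). The top view shows the same marker at (215,200), the large lookalike at (190,272), the small one at (266,237), and the grip at (389,203). I choose the leaning one in the pot, because it is the middle-sized one. I'll check that in a close crop.

```bash
python3 - <<'E'
from h import *
s=load('scene0')[0];t=load('top0')[0]
f=lambda i,x,y,w,h,W,H:cv2.resize(i[y:y+h,x:x+w],(W,H),interpolation=cv2.INTER_CUBIC)
# scene pot 310..370,135..200 (x6) ; top pot 190..250,185..225 ; top tray 335..460,170..235
a=f(s,305,135,65,65,390,390); b=f(t,185,180,65,65,390,390); c=f(t,335,173,130,34*2-2,780-0,198*2//2)
cv2.imwrite('pics/crop1.png',np.vstack([np.hstack([a,b]),c]))
E
```

```text
(no output)
```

View pics/crop1.png

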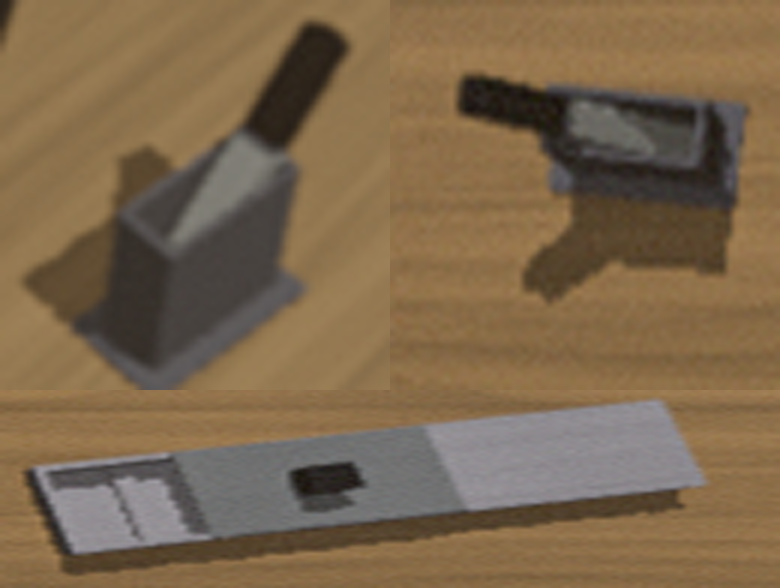

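The crop confirms the choice: a white barrel with a black cap leaning out of the grey pot. The cap end is at about top (197,196) and scene (359,141). The tray top corners are at (340,199), (347,228), (445,177) and (453,205), and the grip is at (390,202).

```bash
python3 - <<'E'
from h import *
_,Kt,Tt=load('top0');_,Ks,Ts=load('scene0')
t=lambda u,v,z:onz(Kt,Tt,u,v,z)
c=[t(*p,.04) for p in[(340.3,198.7),(347.2,228),(452.8,205.3),(445.3,176.7)]]
for i in range(4): print(c[i].round(4),np.linalg.norm(c[i]-c[i-1]).round(4))
ctr=np.mean(c,0); d=(c[0]+c[1]-c[2]-c[3]);print('tray',ctr,'yaw y-dir',np.degrees(np.arctan2(d[1],d[0])))
print('grip',t(389.7,202.3,.074))
r=[t(*p,.09) for p in[(212.5,194.5),(211.3,205.8),(236.7,207.8),(238.7,196.7)]]
for i in range(4): print(r[i].round(4),np.linalg.norm(r[i]-r[i-1]).round(4))
print('pot',np.mean(r,0)); d=r[0]+r[1]-r[2]-r[3];print(np.degrees(np.arctan2(d[1],d[0])))
print('tip',tri(ray(Kt,Tt,197,196.1),ray(Ks,Ts,359.2,140.8)))
for n,p in dict(cup=(297,186),san=(317,137)).items():print(n,t(*p,.09))
for n,p in dict(large=((160,287),(222,256)),small=((255,223),(278,251))).items():
  a,b=[t(*q,.01) for q in p];print(n,a,b,np.linalg.norm(a-b))
E
```

```text
[ 0.5154 -0.0046  0.04  ] 0.3501
[ 0.4204 -0.025   0.04  ] 0.0972
[ 0.4931 -0.3668  0.04  ] 0.3495
[ 0.5869 -0.3473  0.04  ] 0.0958
tray [ 0.50395539 -0.18593228  0.04      ] yaw y-dir 101.89206529548012
grip [ 0.49882421 -0.15514112  0.074     ]
[0.5225 0.4008 0.09  ] 0.0823
[0.487  0.4038 0.09  ] 0.0357
[0.4805 0.3246 0.09  ] 0.0795
[0.5154 0.3188 0.09  ] 0.0353
pot [0.50137316 0.3620034  0.09      ]
85.18503145691315
tip (array([0.50903246, 0.43647202, 0.14430009]), np.float64(0.0014572943861966786))
cup [0.54879531 0.13672193 0.09      ]
san [0.7062862  0.07240228 0.09      ]
large [0.23245687 0.57963872 0.01      ] [0.33175297 0.38048893 0.01      ] 0.2225316885523149
small [0.43948185 0.27353557 0.01      ] [0.34770108 0.197741   0.01      ] 0.1190316196861588
```

```bash
cat >> h.py <<'E'
def down(jaw_deg):  # tool down, tool y at world angle
    a=np.radians(jaw_deg); y=np.array([np.cos(a),np.sin(a),0]); z=np.array([0,0,-1.]); return R.from_matrix(np.c_[np.cross(y,z),y,z])
def plan(p,Rt,n,hand,p0=None,R0=None):
    if p0 is None:
        s=ctrl.get_state(); p0=s['eef_pos']; R0=R.from_quat(s['tcp_rot'])
    w=(R0.inv()*Rt).as_rotvec(); rows=[]
    for i in range(n):
        Ri=R0*R.from_rotvec(w*i/n)
        t=Ri.inv().apply((np.array(p)-p0)/n); rows.append([round(float(x),4) for x in t]+[round(float(x),2) for x in np.degrees(w/n)]+[hand])
    print('dist',np.linalg.norm(np.array(p)-p0).round(4),'rot',np.degrees(w).round(1)); print('\n'.join(str(r).replace(' ','')+',' for r in rows)); return np.array(p,float),Rt
E
python3 - <<'E'
from h import *
a=plan([.45,.3,.25],down(40),10,-1)
plan([.4975,-.152,.19],down(11.9),11,-1,*a)
E
```

```text
dist 0.386 rot [-0.1  0.  28.5]
[-0.0309,-0.0231,-0.002,-0.01,0.0,2.85,-1],
[-0.032,-0.0215,-0.002,-0.01,0.0,2.85,-1],
[-0.033,-0.0199,-0.002,-0.01,0.0,2.85,-1],
[-0.034,-0.0182,-0.002,-0.01,0.0,2.85,-1],
[-0.0349,-0.0165,-0.002,-0.01,0.0,2.85,-1],
[-0.0356,-0.0147,-0.002,-0.01,0.0,2.85,-1],
[-0.0363,-0.0129,-0.002,-0.01,0.0,2.85,-1],
[-0.0369,-0.0111,-0.002,-0.01,0.0,2.85,-1],
[-0.0374,-0.0093,-0.002,-0.01,0.0,2.85,-1],
[-0.0378,-0.0074,-0.002,-0.01,0.0,2.85,-1],
dist 0.4584 rot [ 0.   0.  28.1]
[-0.0343,-0.0231,0.0055,0.0,0.0,2.55,-1],
[-0.0352,-0.0216,0.0055,0.0,0.0,2.55,-1],
[-0.0362,-0.02,0.0055,0.0,0.0,2.55,-1],
[-0.037,-0.0183,0.0055,0.0,0.0,2.55,-1],
[-0.0378,-0.0167,0.0055,0.0,0.0,2.55,-1],
[-0.0385,-0.015,0.0055,0.0,0.0,2.55,-1],
[-0.0391,-0.0132,0.0055,0.0,0.0,2.55,-1],
[-0.0397,-0.0115,0.0055,0.0,0.0,2.55,-1],
[-0.0402,-0.0097,0.0055,0.0,0.0,2.55,-1],
[-0.0406,-0.0079,0.0055,0.0,0.0,2.55,-1],
[-0.0409,-0.0061,0.0055,0.0,0.0,2.55,-1],
```

apply_moves:
  moves:
    - [[-0.031, -0.023, -0.002, 0, 0, 2.85, -1], [-0.032, -0.0215, -0.002, 0, 0, 2.85, -1], [-0.033, -0.02, -0.002, 0, 0, 2.85, -1], [-0.034, -0.018, -0.002, 0, 0, 2.85, -1], [-0.035, -0.0165, -0.002, 0, 0, 2.85, -1], [-0.0355, -0.0145, -0.002, 0, 0, 2.85, -1], [-0.0365, -0.013, -0.002, 0, 0, 2.85, -1], [-0.037, -0.011, -0.002, 0, 0, 2.85, -1], [-0.0375, -0.009, -0.002, 0, 0, 2.85, -1], [-0.038, -0.0075, -0.002, 0, 0, 2.85, -1]]

```text
time: 1.1
eef_pos: [0.4499, 0.2883, 0.2439]
tcp_rot: [0.427, 0.904, -0.006, -0.002]
contact_force: [0.0, 1.1, -0.7]
opening: 1.0
```

apply_moves:
  moves:
    - [[-0.0343, -0.023, 0.0055, 0, 0, 2.55, -1], [-0.035, -0.0215, 0.0055, 0, 0, 2.55, -1], [-0.036, -0.02, 0.0055, 0, 0, 2.55, -1], [-0.037, -0.018, 0.0055, 0, 0, 2.55, -1], [-0.038, -0.0165, 0.0055, 0, 0, 2.55, -1], [-0.0385, -0.015, 0.0055, 0, 0, 2.55, -1], [-0.039, -0.013, 0.0055, 0, 0, 2.55, -1], [-0.0397, -0.0115, 0.0055, 0, 0, 2.55, -1], [-0.04, -0.0097, 0.0055, 0, 0, 2.55, -1], [-0.0405, -0.008, 0.0055, 0, 0, 2.55, -1], [-0.041, -0.006, 0.0055, 0, 0, 2.55, -1]]

```text
time: 2.2
eef_pos: [0.4868, -0.1818, 0.1822]
tcp_rot: [0.642, 0.767, -0.006, -0.002]
contact_force: [1.0, 0.2, -0.4]
opening: 0.999
```

```bash
python3 - <<'E'
from h import *
im,c=snap('wrist','w1'); plan([.4975,-.152,.19],down(11.9),2,-1)
K,T=c['camera_matrix'],c['cam_to_world'];print(T.round(3)); print(proj(K,T,[.4975,-.152,.078]))
E
```

```text
dist 0.0379 rot [-0.7  0.5 -2. ]
[0.0165,0.0082,-0.0045,-0.34,0.26,-1.01,-1],
[0.0163,0.0086,-0.0044,-0.34,0.26,-1.01,-1],
[[ 0.984 -0.172 -0.042  0.475]
 [ 0.177  0.939  0.296 -0.107]
 [-0.011 -0.298  0.954  0.325]
 [ 0.     0.     0.     1.   ]]
[304.56516766 166.50939989]
```

View pics/w1.png

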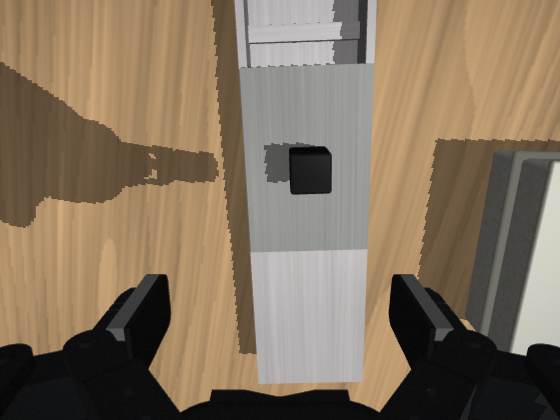

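The grip block's top face is centred at about (311,172). The cover plate corners are at (240,67), (374,64), (251,251) and (367,248).

```bash
python3 - <<'E'
from h import *
_,K,T=load('w1')
print('grip',onz(K,T,311,172,.078))
c=[onz(K,T,*p,.044) for p in[(240,67),(374,64),(367,248),(251,251)]]
for i in range(4): print(c[i].round(4),np.linalg.norm(c[i]-c[i-1]).round(4))
d=c[0]+c[1]-c[2]-c[3];m=np.mean(c,0);print(m,np.degrees(np.arctan2(d[1],d[0]))-90)
a=plan([.497,-.154,.12],down(11.9),3,-1); plan([.497,-.154,.049],down(11.9),3,-1,*a)
E
```

```text
grip [ 0.50245446 -0.15487242  0.078     ]
[ 0.4421 -0.0969  0.044 ] 0.1403
[ 0.534  -0.0785  0.044 ] 0.0937
[ 0.5632 -0.2145  0.044 ] 0.1391
[ 0.4714 -0.2341  0.044 ] 0.0939
[ 0.50268038 -0.15600578  0.044     ] 12.094272161891823
dist 0.0707 rot [-0.7  0.5 -2. ]
[0.0106,0.0055,0.0204,-0.23,0.17,-0.67,-1],
[0.0104,0.0055,0.0204,-0.23,0.17,-0.67,-1],
[0.0103,0.0056,0.0205,-0.23,0.17,-0.67,-1],
dist 0.071 rot [0. 0. 0.]
[0.0,0.0,0.0237,0.0,0.0,0.0,-1],
[0.0,0.0,0.0237,0.0,0.0,0.0,-1],
[0.0,0.0,0.0237,0.0,0.0,0.0,-1],
```

apply_moves:
  moves:
    - [[0.01, 0.007, 0.02, -0.23, 0.17, -0.67, -1], [0.01, 0.007, 0.02, -0.23, 0.17, -0.67, -1], [0.01, 0.007, 0.02, -0.23, 0.17, -0.67, -1], [0, 0, 0, 0, 0, 0, -1]]

```text
time: 2.65
eef_pos: [0.5009, -0.1574, 0.1182]
tcp_rot: [0.633, 0.774, -0.0, -0.001]
contact_force: [-0.5, -0.2, -0.3]
opening: 0.999
```

```bash
python3 - <<'E'
from h import *
plan([.501,-.1555,.05],down(12),4,-1); s=ctrl.get_state();print(s['eef_pos'])
E
```

```text
dist 0.0682 rot [-0.1 -0.1 -0.5]
[0.0005,0.0001,0.017,-0.02,-0.01,-0.12,-1],
[0.0005,0.0001,0.017,-0.02,-0.01,-0.12,-1],
[0.0005,0.0001,0.017,-0.02,-0.01,-0.12,-1],
[0.0005,0.0001,0.017,-0.02,-0.01,-0.12,-1],
[ 0.50088794 -0.15744503  0.11818342]
```

apply_moves:
  moves:
    - [[0.0005, 0, 0.017, 0, 0, -0.1, -1], [0.0005, 0, 0.017, 0, 0, -0.1, -1], [0.0005, 0, 0.017, 0, 0, -0.1, -1], [0.0005, 0, 0.015, 0, 0, -0.1, -1], [0, 0, 0, 0, 0, 0, 0.5], [0, 0, 0, 0, 0, 0, 1], [0, 0, 0, 0, 0, 0, 1], [0, 0, 0, 0, 0, 0, 1], [0, 0, 0, 0, 0, 0, 1], [0, 0, 0, 0, 0, 0, 1]]
  force: 40

```text
time: 3.65
eef_pos: [0.5025, -0.1579, 0.0576]
tcp_rot: [0.629, 0.777, -0.001, 0.003]
contact_force: [0.6, 0.2, -4.1]
opening: 0.317
```

apply_moves:
  moves:
    - [[-0.015, 0, 0, 0, 0, 0, 1], [-0.02, 0, 0, 0, 0, 0, 1], [-0.02, 0, 0, 0, 0, 0, 1], [-0.02, 0, 0, 0, 0, 0, 1], [-0.02, 0, 0, 0, 0, 0, 1], [-0.015, 0, 0, 0, 0, 0, 1], [-0.008, 0, 0, 0, 0, 0, 1], [0, 0, 0, 0, 0, 0, 1]]

```text
time: 4.45
eef_pos: [0.5297, -0.2843, 0.0576]
tcp_rot: [0.63, 0.777, 0.001, 0.003]
contact_force: [2.0, 2.6, -0.4]
opening: 0.319
```

```bash
python3 - <<'E'
from h import *
s=ctrl.get_state();d=s['eef_pos']-[.5025,-.1579,.0576];print(s['eef_pos'],d@[-.208,.978,0],s['contact_force'])
E
```

```text
[ 0.52970938 -0.28429437  0.05756763] -0.12927324831403994 [ 2.03385786  2.61850484 -0.37781886]
```

apply_moves:
  moves:
    - [[-0.006, 0, 0, 0, 0, 0, 1], [-0.004, 0, 0, 0, 0, 0, 1], [-0.004, 0, 0, 0, 0, 0, 1], [-0.004, 0, 0, 0, 0, 0, 1], [-0.004, 0, 0, 0, 0, 0, 1]]

```text
time: 4.95
eef_pos: [0.5302, -0.2871, 0.0575]
tcp_rot: [0.63, 0.777, 0.011, -0.018]
contact_force: [-2.9, 10.7, 4.5]
opening: 0.317
```

```bash
python3 - <<'E'
from h import *
s=ctrl.get_state();d=s['eef_pos']-[.5025,-.1579,.0576];print(s['eef_pos'],d@[-.208,.978,0],s['contact_force'])
E
```

```text
[ 0.53022266 -0.28709819  0.05748435] -0.13212213984362992 [-2.90592787 10.68764225  4.52485021]
```

apply_moves:
  moves:
    - [[-0.006, 0, 0, 0, 0, 0, 1], [-0.008, 0, 0, 0, 0, 0, 1], [-0.008, 0, 0, 0, 0, 0, 1]]

```text
time: 5.25
eef_pos: [0.5302, -0.2875, 0.0571]
tcp_rot: [0.629, 0.776, 0.022, -0.041]
contact_force: [-5.7, 20.2, 10.6]
opening: 0.32
```

```bash
python3 - <<'E'
from h import *
s=ctrl.get_state();d=s['eef_pos']-[.5025,-.1579,.0576];print(s['eef_pos'],d@[-.208,.978,0],s['contact_force'],s['wrist_torque'],R.from_quat(s['tcp_rot']).as_matrix().round(3))
snap('wrist','w2');snap('top','top2')
a=cv2.imread('pics/top2.png')[160:240,330:470]
cv2.imwrite('pics/c2.png',np.vstack([cv2.resize(cv2.imread('pics/w2.png'),(640,480))[:240],cv2.resize(a,(640,350),interpolation=cv2.INTER_CUBIC)]))
E
```

```text
[ 0.53017787 -0.28752     0.05713165] -0.13252535531383275 [-5.744346   20.21324761 10.61316428] [2.91054268 0.46312375 0.02617031] [[-0.205  0.978 -0.035]
 [ 0.975  0.207  0.086]
 [ 0.091 -0.017 -0.996]]
```

View pics/c2.png

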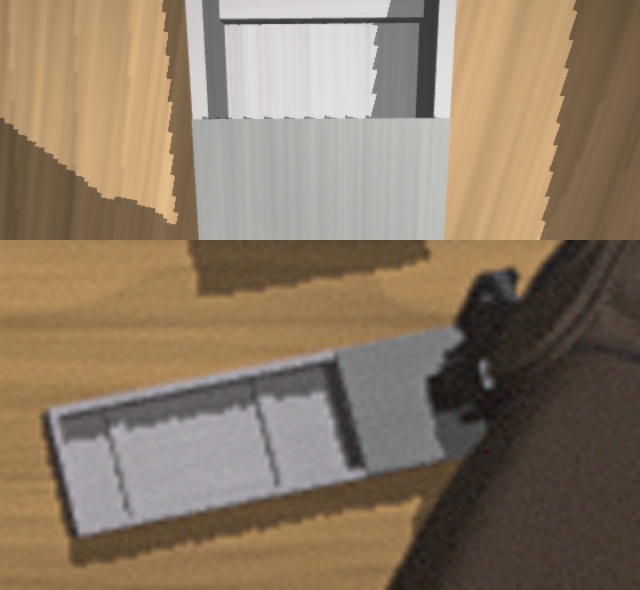

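The cover's front edge is at top (403.3,185.1) and (409.2,213), and the tray's end is at (340.5,198.9) and (346.8,227.4). At the end stop these should be 208 mm apart.

```bash
python3 - <<'E'
from h import *
_,K,T=load('top2'); f=lambda u,v,z:onz(K,T,u,v,z)
a=(f(403.3,185.1,.044)+f(409.2,213,.044))/2; b=(f(340.5,198.9,.04)+f(346.8,227.4,.04))/2
print(np.linalg.norm((a-b)[:2]))
_,K,T=load('w2'); w=lambda u,v,z:onz(K,T,u*.875,v*.875,z)
# cover edge, near rib (y=15) lower edge -> y=9 top z=.014
c=(w(193,119,.044)+w(450,118,.044))/2; r=(w(222,22,.014)+w(422,19,.014))/2; print(c,r,np.linalg.norm((c-r)[:2]))
E
```

```text
0.20691031841892363
[ 0.51578164 -0.2169442   0.044     ] [ 0.50710735 -0.17672842  0.014     ] 0.04114063975751748
```

The cover is on its end stop: 207 mm measured against 208, rib to cover edge 41 against 42, and 20 N of resistance. I'll release and lift.

apply_moves:
  moves:
    - [[0, 0, 0, 0, 0, 0, 1], [0, 0, 0, 0, 0, 0, -1], [0, 0, 0, 0, 0, 0, -1], [0, 0, 0, 0, 0, 0, -1], [0, 0, 0, 0, 0, 0, -1], [0, 0, -0.02, 0, 0, 0, -1], [0, 0, -0.03, 0, 0, 0, -1], [0, 0, -0.04, 0, 0, 0, -1], [0, 0, -0.04, 0, 0, 0, -1], [0, 0, -0.04, 0, 0, 0, -1]]

```text
time: 6.35
eef_pos: [0.5328, -0.3014, 0.2248]
tcp_rot: [0.63, 0.775, 0.02, -0.047]
contact_force: [0.5, -0.4, 0.1]
opening: 0.999
```

```bash
cat >> h.py <<'E'
def tilt(jaw_deg,t): # tool tilted t deg from down so that tool z leans toward +90deg-left of jaw dir
    a=np.radians(jaw_deg); t=np.radians(t); y=np.array([np.cos(a),np.sin(a),0]); l=np.array([-np.sin(a),np.cos(a),0]); z=np.sin(t)*l-np.cos(t)*np.array([0,0,1.])
    return R.from_matrix(np.c_[np.cross(y,z),y,z])
E
python3 - <<'E'
from h import *
s=ctrl.get_state();print(s['eef_pos'],s['contact_force'],s['qpos'])
a=plan([.48,-.05,.28],down(4),7,-1)
plan([.485,.27,.27],tilt(-4.8,30),10,-1,*a)
E
```

```text
[ 0.53277925 -0.30138227  0.22483301] [ 0.50708079 -0.37628153  0.08965734] [-0.69671413  0.20313665  1.6908939   0.04052277  1.34288891 -0.91411599]
dist 0.2627 rot [-2.  -5.6  7.8]
[0.0373,-0.0002,-0.0042,-0.28,-0.79,1.12,-1],
[0.0372,-0.0009,-0.0047,-0.28,-0.79,1.12,-1],
[0.0371,-0.0016,-0.0052,-0.28,-0.79,1.12,-1],
[0.037,-0.0023,-0.0058,-0.28,-0.79,1.12,-1],
[0.0369,-0.003,-0.0063,-0.28,-0.79,1.12,-1],
[0.0367,-0.0037,-0.0068,-0.28,-0.79,1.12,-1],
[0.0365,-0.0043,-0.0074,-0.28,-0.79,1.12,-1],
dist 0.3202 rot [-2.3 29.9  8.6]
[0.0319,0.0027,0.001,-0.23,2.99,0.86,-1],
[0.0318,0.0022,0.0027,-0.23,2.99,0.86,-1],
[0.0317,0.0018,0.0043,-0.23,2.99,0.86,-1],
[0.0314,0.0013,0.006,-0.23,2.99,0.86,-1],
[0.0311,0.0008,0.0076,-0.23,2.99,0.86,-1],
[0.0307,0.0003,0.0093,-0.23,2.99,0.86,-1],
[0.0301,-0.0002,0.0108,-0.23,2.99,0.86,-1],
[0.0295,-0.0007,0.0124,-0.23,2.99,0.86,-1],
[0.0288,-0.0012,0.0139,-0.23,2.99,0.86,-1],
[0.028,-0.0017,0.0154,-0.23,2.99,0.86,-1],
```

apply_moves:
  moves:
    - [[0.0373, 0, -0.004, -0.28, -0.8, 1.1, -1], [0.037, -0.001, -0.005, -0.28, -0.8, 1.1, -1], [0.037, -0.0015, -0.005, -0.28, -0.8, 1.1, -1], [0.037, -0.0025, -0.006, -0.28, -0.8, 1.1, -1], [0.037, -0.003, -0.0065, -0.28, -0.8, 1.1, -1], [0.037, -0.0035, -0.007, -0.28, -0.8, 1.1, -1], [0.0365, -0.0045, -0.0075, -0.28, -0.8, 1.1, -1]]

```text
time: 7.05
eef_pos: [0.4831, -0.0516, 0.2903]
tcp_rot: [0.688, 0.725, 0.0, 0.014]
contact_force: [1.3, -0.9, -0.0]
opening: 0.998
```

apply_moves:
  moves:
    - [[0.032, 0.0027, 0.001, -0.2, 3, 0.86, -1], [0.032, 0.002, 0.003, -0.2, 3, 0.86, -1], [0.032, 0.002, 0.004, -0.2, 3, 0.86, -1], [0.0315, 0.0015, 0.006, -0.2, 3, 0.86, -1], [0.031, 0.001, 0.0075, -0.2, 3, 0.86, -1], [0.0305, 0, 0.009, -0.2, 3, 0.86, -1], [0.03, 0, 0.011, -0.2, 3, 0.86, -1], [0.0295, -0.0005, 0.0125, -0.2, 3, 0.86, -1], [0.029, -0.001, 0.014, -0.2, 3, 0.86, -1], [0.028, -0.0015, 0.0155, -0.2, 3, 0.86, -1], [0, 0, 0, 0, 0, 0, -1]]

```text
time: 8.15
eef_pos: [0.4962, 0.2823, 0.2835]
tcp_rot: [0.715, 0.649, 0.203, -0.164]
contact_force: [-0.7, -0.2, -0.3]
opening: 1.0
```

```bash
python3 - <<'E'
from h import *
s=ctrl.get_state();print(s['eef_pos'],s['contact_force'],s['qpos'])
print(R.from_quat(s['tcp_rot']).as_matrix().round(3))
im,c=snap('wrist','w3'); print(proj(c['camera_matrix'],c['cam_to_world'],[.509,.436,.146]))
E
```

```text
[0.49622006 0.28230168 0.28345054] [-0.74648211 -0.15473782 -0.33555378] [ 0.11857792 -0.11555181  1.97259425  0.54937584  1.18727198  0.0313203 ]
[[ 0.077  0.994  0.077]
 [ 0.861 -0.105  0.497]
 [ 0.502  0.029 -0.864]]
[270.63393798 105.95405054]
```

View pics/w3.png

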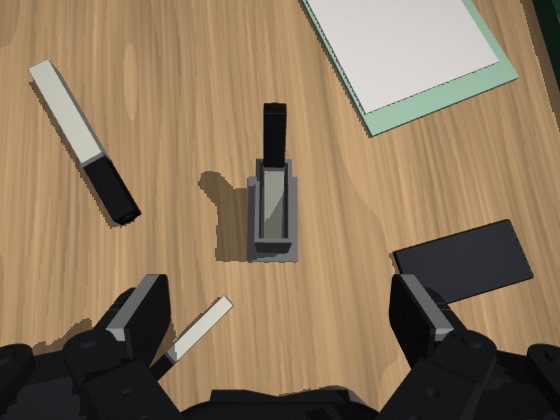

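The marker is in view: the cap end edge is centred at (275,104) and the cap/barrel boundary is near (275,166). The pot's far rim edge is at (257,161) to (292,161). The two lookalikes lie clear at the left.

```bash
python3 - <<'E'
from h import *
im,K,T=load('w3')
a=onz(K,T,275,104,.1557); b=onz(K,T,275,166,.1082); print(a,b,np.linalg.norm(a-b),'exp .058; dir',np.degrees(np.arctan2((a-b)[1],(a-b)[0])), 'el',np.degrees(np.arcsin((a-b)[2]/np.linalg.norm(a-b))))
r=[onz(K,T,*p,.09) for p in[(257,161),(292,161)]];print(r,np.linalg.norm(r[0]-r[1]))
g=cv2.cvtColor(im,cv2.COLOR_BGR2GRAY)
for v in(110,130,150,160,168,175):print(v,g[v,255:300:1].tolist())
print(g[95:260:1,275].tolist())
E
```

```text
[0.5122719  0.43227109 0.1557    ] [0.50916811 0.39405656 0.1082    ] 0.06104288784132797 exp .058; dir 85.35661601035248 el 51.09072000926559
[array([0.4928105 , 0.40737576, 0.09      ]), array([0.52760213, 0.4040783 , 0.09      ])] 0.03494753878917507
110 [150, 151, 150, 145, 142, 147, 154, 144, 71, 14, 18, 17, 19, 17, 18, 19, 16, 13, 14, 15, 16, 16, 16, 18, 17, 20, 18, 17, 18, 18, 25, 72, 147, 148, 152, 152, 152, 154, 154, 156, 160, 164, 164, 160, 161]
130 [154, 150, 149, 150, 153, 151, 149, 144, 78, 13, 14, 16, 14, 15, 13, 16, 15, 14, 15, 17, 14, 17, 14, 13, 15, 15, 16, 18, 15, 15, 44, 120, 151, 150, 146, 148, 149, 150, 152, 155, 157, 157, 159, 164, 165]
150 [152, 148, 148, 151, 149, 152, 157, 150, 75, 10, 16, 12, 16, 12, 12, 13, 14, 14, 16, 15, 15, 14, 13, 15, 14, 15, 16, 14, 13, 31, 90, 144, 141, 147, 151, 150, 148, 148, 147, 148, 153, 156, 159, 159, 159]
160 [143, 59, 59, 61, 60, 59, 60, 56, 28, 11, 14, 13, 16, 13, 12, 14, 14, 16, 17, 15, 13, 13, 17, 17, 14, 14, 15, 15, 15, 42, 107, 108, 107, 107, 108, 108, 115, 150, 149, 148, 147, 152, 156, 159, 159]
168 [123, 59, 61, 61, 57,
[... 433 characters left out ...]
, 17, 18, 18, 18, 17, 16, 16, 19, 20, 31, 19, 15, 16, 15, 16, 13, 14, 16, 14, 15, 16, 15, 15, 14, 17, 16, 14, 16, 16, 14, 12, 14, 15, 14, 14, 16, 14, 15, 15, 17, 17, 15, 16, 13, 16, 15, 15, 16, 14, 17, 13, 13, 14, 17, 13, 14, 13, 13, 14, 14, 14, 16, 15, 47, 73, 75, 74, 122, 142, 144, 145, 144, 144, 145, 145, 145, 145, 145, 144, 145, 145, 144, 143, 144, 145, 144, 144, 145, 145, 144, 144, 144, 145, 144, 144, 145, 145, 144, 144, 145, 145, 143, 138, 106, 101, 101, 100, 102, 101, 101, 101, 101, 100, 101, 100, 101, 102, 101, 101, 101, 101, 100, 100, 101, 101, 101, 100, 101, 101, 100, 101, 100, 100, 100, 108, 111, 111, 110, 78, 42, 36, 37, 38, 37, 36, 37, 36, 38, 38, 58, 61, 69, 108, 111, 110, 111]
```

```bash
python3 - <<'E'
from h import *
im,K,T=load('w3')
y=np.array([.084,.996,0]);n=-np.cos(np.radians(35))*y+np.array([0,0,np.sin(np.radians(35))]);ax=np.sin(np.radians(35))*y+np.array([0,0,np.cos(np.radians(35))])
a=onz(K,T,275,113,.1557); b=onz(K,T,275,167,.1082);e=onz(K,T,275,102,.1443)
print(np.linalg.norm(a-b))
print('tip est',a-.01*n,b-.01*n+.058*ax,e+.01*n)
tip=(a-.01*n+b-.01*n+.058*ax+e+.01*n)/3
tip[:]=tip; s=128; g=tip-(.17-.128)*ax; print('grip axis pt',g)
for t in(45,):
    Rt=tilt(-4.8,t); tz=Rt.as_matrix()[:,2]; tcp=g+.009*tz; pre=tcp-.09*tz
    print('tcp',tcp,'pre',pre); A=plan(pre,Rt,4,-1); plan(tcp,Rt,4,-1,*A)
E
```

```text
0.05674746612804221
tip est [0.51211249 0.43218473 0.14996424] [0.51254893 0.43436001 0.14997505] [0.51261267 0.43219746 0.15003576]
grip axis pt [0.51040112 0.40892022 0.1155873 ]
tcp [0.51093364 0.41526186 0.10922334] pre [0.50560842 0.35184544 0.17286295]
dist 0.1319 rot [ 2.1 14.9  0. ]
[0.0015,-0.0005,0.0329,0.53,3.74,0.01,-1],
[-0.0007,-0.0002,0.033,0.53,3.74,0.01,-1],
[-0.0028,0.0001,0.0328,0.53,3.74,0.01,-1],
[-0.0049,0.0005,0.0326,0.53,3.74,0.01,-1],
dist 0.09 rot [0. 0. 0.]
[0.0,-0.0,0.0225,0.0,0.0,0.0,-1],
[0.0,-0.0,0.0225,0.0,0.0,0.0,-1],
[0.0,-0.0,0.0225,0.0,0.0,0.0,-1],
[0.0,-0.0,0.0225,0.0,0.0,0.0,-1],
```

apply_moves:
  moves:
    - [[0.0015, -0.0005, 0.033, 0.5, 3.75, 0, -1], [-0.0005, 0, 0.033, 0.5, 3.75, 0, -1], [-0.003, 0, 0.033, 0.5, 3.75, 0, -1], [-0.005, 0.0005, 0.0325, 0.5, 3.75, 0, -1], [0, 0, 0, 0, 0, 0, -1]]

```text
time: 8.7
eef_pos: [0.512, 0.3497, 0.1754]
tcp_rot: [0.678, 0.626, 0.289, -0.255]
contact_force: [-0.8, 0.9, -0.4]
opening: 0.998
```

```bash
python3 - <<'E'
from h import *
plan([.511,.4153,.1092],tilt(-4.8,45),5,-1);s=ctrl.get_state();print(s['eef_pos'],s['contact_force'],s['qpos'])
E
```

```text
dist 0.0932 rot [ 0.8 -0.4  0.5]
[-0.0002,-0.0016,0.0186,0.16,-0.07,0.11,-1],
[-0.0002,-0.0015,0.0186,0.16,-0.07,0.11,-1],
[-0.0002,-0.0015,0.0186,0.16,-0.07,0.11,-1],
[-0.0002,-0.0014,0.0186,0.16,-0.07,0.11,-1],
[-0.0001,-0.0014,0.0186,0.16,-0.07,0.11,-1],
[0.51200154 0.34965366 0.1753782 ] [-0.80637247  0.90721476 -0.40680772] [ 0.14330866  0.10261333  2.04708748  0.9506267   1.01227167 -0.31737344]
```

apply_moves:
  moves:
    - [[0, -0.0015, 0.0186, 0.16, -0.07, 0.1, -1], [0, -0.0015, 0.0186, 0.16, -0.07, 0.1, -1], [0, -0.0015, 0.0186, 0.16, -0.07, 0.1, -1], [0, -0.0015, 0.0186, 0.16, -0.07, 0.1, -1], [0, -0.0015, 0.0186, 0.16, -0.07, 0.1, -1], [0, 0, 0, 0, 0, 0, -1]]

```text
time: 9.3
eef_pos: [0.5193, 0.4156, 0.1174]
tcp_rot: [0.679, 0.627, 0.287, -0.253]
contact_force: [0.4, -0.7, -0.6]
opening: 0.996
```

```bash
python3 - <<'E'
from h import *
plan([.511,.4153,.1092],tilt(-4.8,45),1,-1);s=ctrl.get_state();print(s['eef_pos'],s['contact_force'])
im,c=snap('wrist','w4')
E
```

```text
dist 0.0117 rot [0.8 0.1 0.6]
[-0.0064,-0.0084,0.005,0.78,0.08,0.55,-1],
[0.51931876 0.41555962 0.11740839] [ 0.3828433  -0.71496885 -0.59300537]
```

View pics/w4.png

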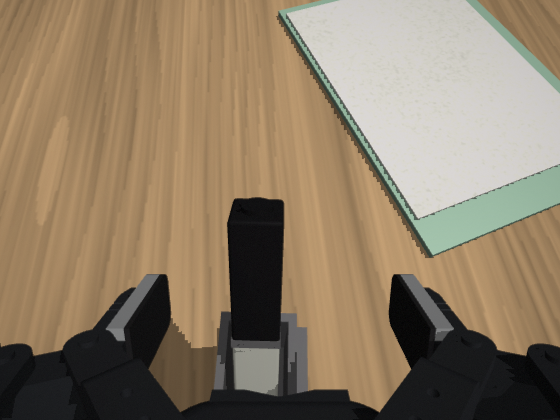

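The marker sits midway between the jaws apart from a shift of about 22 px (8 mm) to the left, which agrees with the pose error. I'll correct it and close.

apply_moves:
  moves:
    - [[-0.003, -0.005, 0.003, 0.4, 0, 0.3, -1], [-0.003, -0.005, 0.003, 0.4, 0, 0.3, -1], [0, 0, 0, 0, 0, 0, -1]]

```text
time: 9.65
eef_pos: [0.5119, 0.4154, 0.1135]
tcp_rot: [0.68, 0.625, 0.284, -0.257]
contact_force: [-0.6, 0.1, -0.5]
opening: 1.003
```

```bash
python3 - <<'E'
from h import *
plan([.511,.4153,.1092],tilt(-4.8,45),1,-1);s=ctrl.get_state();print(s['eef_pos'],s['contact_force'])
E
```

```text
dist 0.0044 rot [ 0.3 -0.1  0.1]
[-0.0031,-0.0009,0.0029,0.3,-0.05,0.15,-1],
[0.51192078 0.41540368 0.11345239] [-0.60830685  0.06707279 -0.46598128]
```

apply_moves:
  moves:
    - [[-0.004, -0.0015, 0.004, 0.3, 0, 0.1, -1], [-0.002, 0, 0.002, 0, 0, 0, -1], [0, 0, 0, 0, 0, 0, 0], [0, 0, 0, 0, 0, 0, 1], [0, 0, 0, 0, 0, 0, 1], [0, 0, 0, 0, 0, 0, 1], [0, 0, 0, 0, 0, 0, 1], [0, 0, 0, 0, 0, 0, 1], [0, 0, 0, 0, 0, 0, 1]]
  force: 50

```text
time: 10.55
eef_pos: [0.511, 0.4146, 0.1051]
tcp_rot: [0.68, 0.625, 0.282, -0.259]
contact_force: [0.3, -0.5, 1.3]
opening: 0.219
```

```bash
python3 - <<'E'
from h import *
s=ctrl.get_state();p=s['eef_pos'];Rm=R.from_quat(s['tcp_rot']).as_matrix();print(p,s['contact_force'],s['opening']*85,Rm.round(3),s['wrist_torque'])
y=np.array([.084,.996,0]);t=np.radians(35);ax=np.sin(t)*y+np.array([0,0,np.cos(t)])
np.savez('grasp.npz',p=p,R=Rm)
print('axis in tool',Rm.T@ax)
tip=np.array([.5124,.4329,.15]); print('tip in tool mm',Rm.T@(tip-p)*1e3,'s at tcp',170-(tip-p)@ax*1e3)
plan(p+.1*ax,R.from_matrix(Rm),5,1)
E
```

```text
[0.51101543 0.4145598  0.10512714] [ 0.28648776 -0.47253339  1.33707521] 18.59101318269827 [[ 0.058  0.996  0.061]
 [ 0.704 -0.084  0.705]
 [ 0.708  0.002 -0.707]] [-0.40943871  0.04717775 -0.01984467]
axis in tool [ 0.98475531  0.00141122 -0.17305976]
tip in tool mm [ 44.7496807   -0.08605061 -18.68989412] s at tcp 122.69816708045369
dist 0.1 rot [ 0.  0. -0.]
[0.0197,0.0,-0.0035,0.0,0.0,-0.0,1],
[0.0197,0.0,-0.0035,0.0,0.0,-0.0,1],
[0.0197,0.0,-0.0035,0.0,0.0,-0.0,1],
[0.0197,0.0,-0.0035,0.0,0.0,-0.0,1],
[0.0197,0.0,-0.0035,0.0,0.0,-0.0,1],
```

Gripped, with an opening of 18.6 mm and the TCP about 10 mm past the marker's axis at z≈123 mm. I'll pull it out along its axis.

apply_moves:
  moves:
    - [[0.01, 0, -0.003, 0, 0, 0, 1], [0.015, 0, -0.0035, 0, 0, 0, 1], [0.02, 0, -0.0045, 0, 0, 0, 1], [0.02, 0, -0.0045, 0, 0, 0, 1], [0.02, 0, -0.0045, 0, 0, 0, 1], [0.02, 0, -0.0045, 0, 0, 0, 1], [0.02, 0, -0.0045, 0, 0, 0, 1]]

```text
time: 11.25
eef_pos: [0.515, 0.4849, 0.217]
tcp_rot: [0.682, 0.624, 0.28, -0.26]
contact_force: [-0.3, 0.3, -0.4]
opening: 0.222
```

```bash
python3 - <<'E'
from h import *
s=ctrl.get_state();p=s['eef_pos'];print(p,(p-np.load('grasp.npz')['p']),s['contact_force'],s['opening']*85,s['qpos'])
im,c=snap('wrist','w5')
sc,_=snap('scene','s5')
cv2.imwrite('pics/c5.png',cv2.resize(np.hstack([im,sc])[:,:,::-1],(800,300)))
E
```

```text
[0.51496575 0.48490018 0.21697439] [0.00395032 0.07034038 0.11184724] [-0.25211159  0.3279645  -0.43279138] 18.827865333167278 [ 0.38122424  0.18497139  1.86498849  0.91793326  0.92032299 -0.0496821 ]
```

View pics/c5.png

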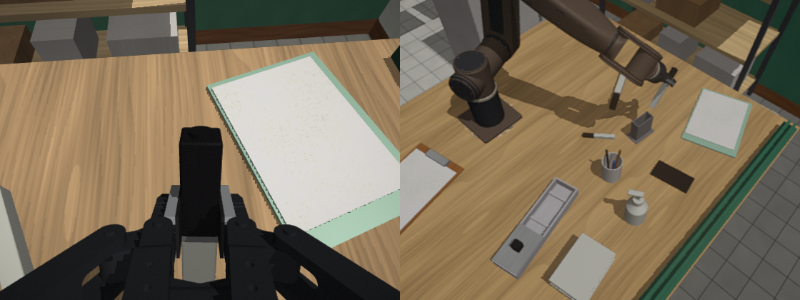

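The marker is held between the pads, clear of the pot, and nothing has been disturbed. Next I'll rotate it level and carry it over.

```bash
cat >> h.py <<'E'
O=np.array([.508,-.187,0]);YD=np.array([-.2079,.9781,0])
AXT=np.array([.9848,0,-.173]); TIPT=np.array([44.75,0,-18.7])/1e3  # axis, tip in tool
def lay(ymid,zaxis,dz=0):
    Rt=tilt(12,-10.0); M=Rt.as_matrix(); mid=O+YD*ymid+np.array([0,0,zaxis]); 
    return mid-M@(TIPT-.085*AXT),Rt
E
python3 - <<'E'
from h import *
p,Rt=lay(.064,.15); print(p,Rt.as_matrix()@AXT)
a=plan([.50,.43,.31],tilt(-3,20),4,1)
a=plan([.485,.25,.30],tilt(4,2),6,1,*a)
plan(p,Rt,10,1,*a)
E
```

```text
[ 0.48686186 -0.08755242  0.13930071] [-2.07886702e-01  9.78030037e-01 -6.36984095e-04]
dist 0.107 rot [  1.  -25.1  -1.6]
[0.0058,-0.0029,-0.026,0.26,-6.28,-0.39,1],
[0.0029,-0.003,-0.0264,0.26,-6.28,-0.39,1],
[0.0,-0.0031,-0.0266,0.26,-6.28,-0.39,1],
[-0.0029,-0.0032,-0.0264,0.26,-6.28,-0.39,1],
dist 0.1809 rot [  1.3 -18.   -6.9]
[-0.0288,-0.0009,-0.0087,0.22,-3.0,-1.15,1],
[-0.0292,-0.0015,-0.0072,0.22,-3.0,-1.15,1],
[-0.0295,-0.0022,-0.0057,0.22,-3.0,-1.15,1],
[-0.0297,-0.0028,-0.0041,0.22,-3.0,-1.15,1],
[-0.0299,-0.0034,-0.0025,0.22,-3.0,-1.15,1],
[-0.0299,-0.004,-0.0009,0.22,-3.0,-1.15,1],
dist 0.3739 rot [ -0.6 -12.   -8. ]
[-0.0342,-0.0022,0.0149,-0.06,-1.2,-0.8,1],
[-0.0339,-0.0027,0.0156,-0.06,-1.2,-0.8,1],
[-0.0335,-0.0031,0.0163,-0.06,-1.2,-0.8,1],
[-0.0331,-0.0036,0.017,-0.06,-1.2,-0.8,1],
[-0.0327,-0.0041,0.0177,-0.06,-1.2,-0.8,1],
[-0.0323,-0.0046,0.0183,-0.06,-1.2,-0.8,1],
[-0.0318,-0.005,0.019,-0.06,-1.2,-0.8,1],
[-0.0313,-0.0055,0.0197,-0.06,-1.2,-0.8,1],
[-0.0308,-0.0059,0.0203,-0.06,-1.2,-0.8,1],
[-0.0303,-0.0064,0.0209,-0.06,-1.2,-0.8,1],
```

apply_moves:
  moves:
    - [[0.006, -0.003, -0.026, 0.26, -6.3, -0.4, 1], [0.003, -0.003, -0.0265, 0.26, -6.3, -0.4, 1], [0, -0.003, -0.0265, 0.26, -6.3, -0.4, 1], [-0.003, -0.003, -0.0265, 0.26, -6.3, -0.4, 1], [-0.029, -0.001, -0.0085, 0.2, -3, -1.15, 1], [-0.029, -0.0015, -0.007, 0.2, -3, -1.15, 1], [-0.0295, -0.002, -0.0055, 0.2, -3, -1.15, 1], [-0.03, -0.003, -0.004, 0.2, -3, -1.15, 1], [-0.03, -0.0035, -0.0025, 0.2, -3, -1.15, 1], [-0.03, -0.004, -0.001, 0.2, -3, -1.15, 1]]

```text
time: 12.35
eef_pos: [0.4797, 0.2395, 0.299]
tcp_rot: [0.679, 0.734, -0.007, -0.005]
contact_force: [0.8, -0.5, -1.6]
opening: 0.22
```

```bash
python3 - <<'E'
from h import *
s=ctrl.get_state();print(s['opening']*85,s['qpos'])
p,Rt=lay(.064,.15); plan(p,Rt,10,1)
E
```

```text
18.71329097586909 [ 2.73583877e-01 -5.91504486e-02  1.83058383e+00  4.31612523e-04
  1.38668043e+00  1.94689172e-01]
dist 0.364 rot [-1.6 -9.9 -7.4]
[-0.0326,-0.0016,0.0161,-0.16,-0.99,-0.74,1],
[-0.0323,-0.0021,0.0166,-0.16,-0.99,-0.74,1],
[-0.032,-0.0025,0.0172,-0.16,-0.99,-0.74,1],
[-0.0317,-0.003,0.0177,-0.16,-0.99,-0.74,1],
[-0.0313,-0.0034,0.0183,-0.16,-0.99,-0.74,1],
[-0.0309,-0.0039,0.0188,-0.16,-0.99,-0.74,1],
[-0.0306,-0.0043,0.0193,-0.16,-0.99,-0.74,1],
[-0.0302,-0.0048,0.0198,-0.16,-0.99,-0.74,1],
[-0.0297,-0.0052,0.0203,-0.16,-0.99,-0.74,1],
[-0.0293,-0.0057,0.0208,-0.16,-0.99,-0.74,1],
```

apply_moves:
  moves:
    - [[-0.0325, -0.0015, 0.016, -0.16, -1, -0.75, 1], [-0.032, -0.002, 0.0165, -0.16, -1, -0.75, 1], [-0.032, -0.0025, 0.017, -0.16, -1, -0.75, 1], [-0.0315, -0.003, 0.0175, -0.16, -1, -0.75, 1], [-0.0315, -0.0035, 0.018, -0.16, -1, -0.75, 1], [-0.031, -0.004, 0.019, -0.16, -1, -0.75, 1], [-0.0305, -0.0045, 0.0195, -0.16, -1, -0.75, 1], [-0.03, -0.005, 0.02, -0.16, -1, -0.75, 1], [-0.03, -0.005, 0.02, -0.16, -1, -0.75, 1], [-0.025, -0.0055, 0.015, -0.16, -1, -0.75, 1], [0, 0, 0, 0, 0, 0, 1]]

```text
time: 13.45
eef_pos: [0.4775, -0.0964, 0.1304]
tcp_rot: [0.624, 0.777, -0.06, 0.063]
contact_force: [-0.7, 0.5, -0.5]
opening: 0.217
```

```bash
python3 - <<'E'
from h import *
s=ctrl.get_state();print(s['eef_pos'],s['opening']*85,s['contact_force'])
p,Rt=lay(.064,.15); plan(p,Rt,2,1)
w,_=snap('wrist','w6');sc,cs=snap('scene','s6');t,ct=snap('top','t6')
a=cv2.resize(sc[230:400,110:280],(400,400));b=cv2.resize(t[150:250,330:470],(400,286))
cv2.imwrite('pics/c6.png',np.hstack([a,np.vstack([b,np.zeros((114,400,3),np.uint8)])])[:,:,::-1])
E
```

```text
[ 0.47747363 -0.0963757   0.13042194] 18.4382085029838 [-0.73099176  0.48628908 -0.49098395]
dist 0.0156 rot [-0.7 -0.1  0.6]
[0.0025,0.0055,-0.005,-0.36,-0.05,0.28,1],
[0.0025,0.0055,-0.005,-0.36,-0.05,0.28,1],
```

View pics/w6.png

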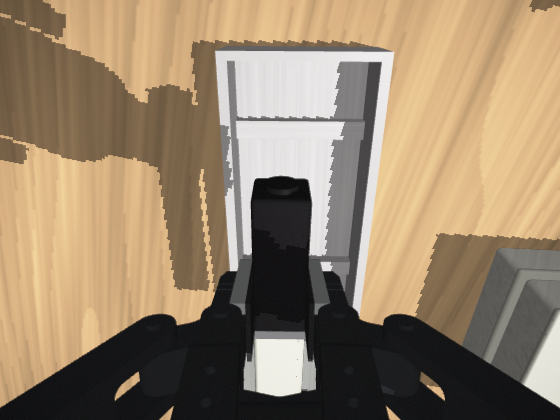

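View pics/c6.png

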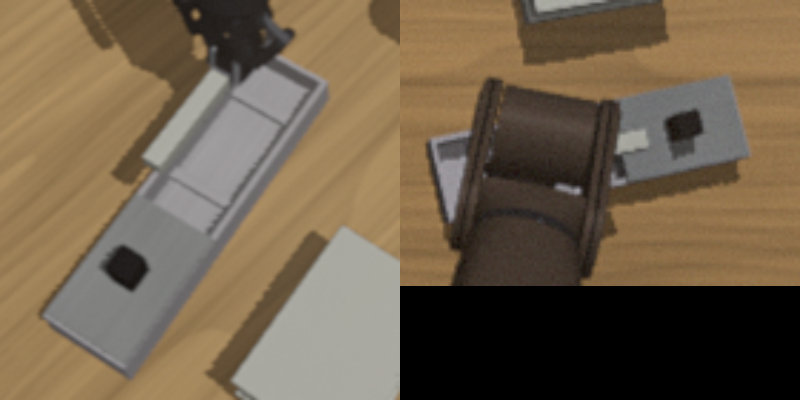

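The wrist view shows the marker held square between the pads, with the cap end at (281,180) and the tray's end corners at (217,50) and (393,52). In the other views the marker's bottom end is near scene (174,299) and top (417,199), and the cover is still open.

```bash
python3 - <<'E'
from h import *
_,Kw,Tw=load('w6');_,Ks,Ts=load('s6');_,Kt,Tt=load('t6')
b,e=tri(ray(Ks,Ts,174.2,299.3),ray(Kt,Tt,416.8,198.7));print('bottom end upper edge',b,e)
s=ctrl.get_state();M=R.from_quat(s['tcp_rot']).as_matrix();p=s['eef_pos']
tip=p+M@TIPT; bot=tip-.17*M@AXT;print('pred tip,bot',tip,bot,'axis',M@AXT)
print('proj upper tip edge',proj(Kw,Tw,tip+[0,0,.01]),'top',proj(Kt,Tt,bot+[0,0,.01]),'scene',proj(Ks,Ts,bot+[0,0,.01]))
c=[onz(Kw,Tw,*q,.04) for q in[(217,50),(393,52)]];m=(c[0]+c[1])/2;d=c[1]-c[0];print(c,np.linalg.norm(d),np.degrees(np.arctan2(d[1],d[0])),'origin',m-.175*YD)
E
```

```text
bottom end upper edge [ 0.50084018 -0.21510652  0.1479982 ] 0.00375641586331827
pred tip,bot [ 0.4691484  -0.04807403  0.1435169 ] [ 0.50618611 -0.21396939  0.14354881] axis [-2.17868895e-01  9.75855086e-01 -1.87713839e-04]
proj upper tip edge [284.78340395 195.72435811] top [416.41551427 196.25504739] scene [174.93656138 299.4423899 ]
[array([ 0.42584662, -0.0234213 ,  0.04      ]), array([ 0.51843352, -0.00390783,  0.04      ])] 0.094620870993496 11.901393684791692 origin [ 0.50852257 -0.18483207  0.04      ]
```

```bash
python3 - <<'E'
from h import *
p,Rt=lay(.065,.06); plan(p,Rt,5,1)
E
```

```text
dist 0.0842 rot [-0.5 -0.   0.7]
[0.0041,0.0019,0.0162,-0.09,-0.0,0.14,1],
[0.0041,0.0019,0.0162,-0.09,-0.0,0.14,1],
[0.0041,0.0019,0.0162,-0.09,-0.0,0.14,1],
[0.0041,0.0018,0.0162,-0.09,-0.0,0.14,1],
[0.0041,0.0018,0.0162,-0.09,-0.0,0.14,1],
```

apply_moves:
  moves:
    - [[0.004, 0.002, 0.016, -0.1, 0, 0.14, 1], [0.004, 0.002, 0.016, -0.1, 0, 0.14, 1], [0.004, 0.002, 0.016, -0.1, 0, 0.14, 1], [0.004, 0.002, 0.016, -0.1, 0, 0.14, 1], [0.004, 0.002, 0.016, -0.1, 0, 0.14, 1], [0, 0, 0, 0, 0, 0, 1]]

```text
time: 14.2
eef_pos: [0.4931, -0.0801, 0.0543]
tcp_rot: [0.624, 0.776, -0.05, 0.073]
contact_force: [-0.4, 0.4, -2.0]
opening: 0.222
```

```bash
python3 - <<'E'
from h import *
s=ctrl.get_state();M=R.from_quat(s['tcp_rot']).as_matrix();p=s['eef_pos'];print(p,s['contact_force'],M@AXT,(M[:,1]).round(3))
mid=p+M@(TIPT-.085*AXT)-O;print('mid tray',mid@[.9781,.2079,0],mid@YD,mid[2])
p,Rt=lay(.065,.03); plan(p,Rt,4,1)
E
```

```text
[ 0.4931232  -0.08012165  0.05432714] [-0.39598842  0.4443433  -1.9804769 ] [-0.21573435  0.97632329 -0.00340123] [0.976 0.216 0.013]
mid tray 0.007834392440154802 0.06998986307233353 0.065129658610007
dist 0.0362 rot [0.8 0.2 0.3]
[0.0003,-0.002,0.0088,0.2,0.04,0.08,1],
[0.0003,-0.002,0.0088,0.2,0.04,0.08,1],
[0.0003,-0.002,0.0088,0.2,0.04,0.08,1],
[0.0003,-0.0019,0.0088,0.2,0.04,0.08,1],
```

apply_moves:
  moves:
    - [[0.0, -0.003, 0.009, 0.2, 0, 0.1, 1], [0, -0.003, 0.009, 0.2, 0, 0.1, 1], [0, -0.002, 0.009, 0.2, 0, 0.1, 1], [0, -0.002, 0.008, 0.2, 0, 0.1, 1], [0, 0, 0, 0, 0, 0, 1]]

```text
time: 14.7
eef_pos: [0.4868, -0.0879, 0.0206]
tcp_rot: [0.627, 0.774, -0.055, 0.071]
contact_force: [-0.4, -0.6, -0.3]
opening: 0.223
```

```bash
cat > st.py <<'E'
from h import *
s=ctrl.get_state();M=R.from_quat(s['tcp_rot']).as_matrix();p=s['eef_pos'];print(p,s['contact_force'],s['wrist_torque'],M@AXT,(M[:,1]).round(3))
mid=p+M@(TIPT-.085*AXT)-O;print('mid tray',mid@[.9781,.2079,0],mid@YD,mid[2])
E
cat st.py - <<'E' | python3 -
p,Rt=lay(.066,.022); plan(p,Rt,3,1)
E
```

```text
[ 0.48681222 -0.08789363  0.02062356] [-0.43875559 -0.58976909 -0.32869952] [ 0.13701521 -0.00199465  0.04292977] [-0.20878139  0.97782163 -0.0059356 ] [0.978 0.209 0.004]
mid tray -0.00013161766262624185 0.0637275033343768 0.03152224113091665
dist 0.0096 rot [0.3 0.3 0. ]
[0.0013,0.0,0.0029,0.09,0.1,0.0,1],
[0.0013,0.0,0.0029,0.09,0.1,0.0,1],
[0.0013,0.0,0.0029,0.09,0.1,0.0,1],
```

Centred, and about 7 mm above the ribs. I'll lower it gently to contact.

apply_moves:
  moves:
    - [[0.001, 0, 0.003, 0.1, 0.1, 0, 1], [0.001, 0, 0.003, 0.1, 0.1, 0, 1], [0.001, 0, 0.002, 0, 0.1, 0, 1], [0, 0, 0, 0, 0, 0, 1]]

```text
time: 15.1
eef_pos: [0.4878, -0.0877, 0.0155]
tcp_rot: [0.627, 0.774, -0.056, 0.068]
contact_force: [-0.8, -0.0, -0.1]
opening: 0.223
```

```bash
python3 st.py
```

```text
[ 0.4877942  -0.0877349   0.01549371] [-0.7702138  -0.02598837 -0.07907969] [ 0.07904476  0.05477233 -0.01214845] [-0.20734592  0.97814165 -0.00257325] [ 0.978  0.207 -0.001]
mid tray 0.0008680879691305652 0.06364219275433798 0.026265928861133055
```

apply_moves:
  moves:
    - [[0, 0, 0.003, 0, 0.1, 0, 1], [0, 0, 0.002, 0, 0, 0, 1], [0, 0, 0.002, 0, 0, 0, 1]]

```text
time: 15.4
eef_pos: [0.4886, -0.0881, 0.0146]
tcp_rot: [0.628, 0.774, -0.057, 0.065]
contact_force: [-8.1, 5.8, 18.1]
opening: 0.222
```

```bash
python3 st.py
```

```text
[ 0.48864911 -0.08812134  0.01456861] [-8.0728301   5.79384613 18.08431307] [ 0.48950473  1.2760618  -0.08244714] [-0.20566001  0.97850022  0.00115192] [ 0.979  0.206 -0.007]
mid tray 0.001623119075652116 0.06304653214448716 0.025200195956065343
```

Down on the ribs with 18 N of contact, and level. I'll open partway, staying inside the trough walls, and then withdraw.

apply_moves:
  moves:
    - [[0, 0, -0.001, 0, 0, 0, 1], [0, 0, 0, 0, 0, 0, 0.4], [0, 0, 0, 0, 0, 0, 0.15], [0, 0, 0, 0, 0, 0, 0.15], [0, 0, 0, 0, 0, 0, 0.15], [0, 0, 0, 0, 0, 0, 0.15]]

```text
time: 16.0
eef_pos: [0.4892, -0.0881, 0.0152]
tcp_rot: [0.627, 0.774, -0.057, 0.065]
contact_force: [-0.3, -1.2, -0.1]
opening: 0.426
```

```bash
python3 st.py
```

```text
[ 0.48919655 -0.08807371  0.01519582] [-0.31814806 -1.18468339 -0.12181598] [ 0.1257134  -0.03403797  0.00508993] [-2.06071612e-01  9.78414036e-01  7.10247884e-04] [ 0.979  0.206 -0.006]
mid tray 0.0021690138474810827 0.06298403495895308 0.025844156105251287
```

apply_moves:
  moves:
    - [[0, 0, -0.01, 0, 0, 0, 0.15], [0, 0, -0.02, 0, 0, 0, 0.15], [0, 0, -0.03, 0, 0, 0, 0.15], [0, 0, -0.04, 0, 0, 0, 0.15], [0, 0, -0.05, 0, 0, 0, 0.15], [0, 0, -0.05, 0, 0, 0, 0.15], [-0.01, 0, -0.04, 0, 0, 0, 0.15], [0, 0, 0, 0, 0, 0, 0.15]]

```text
time: 16.8
eef_pos: [0.4822, -0.0548, 0.265]
tcp_rot: [0.627, 0.774, -0.056, 0.064]
contact_force: [-0.7, 0.1, 0.2]
opening: 0.431
```

```bash
python3 - <<'E'
from h import *
w,_=snap('wrist','w7');sc,_=snap('scene','s7'); print(ctrl.get_state()['contact_force'])
cv2.imwrite('pics/c7.png',cv2.resize(np.hstack([w,sc])[:,:,::-1],(800,300)))
E
```

```text
[ 0.10701129 -0.15494027 -0.95972703]
```

View pics/c7.png

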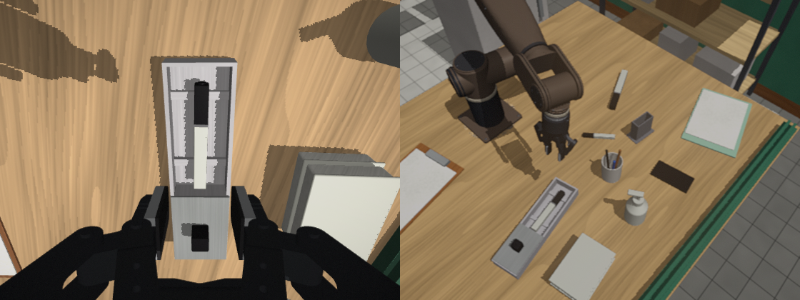

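The marker lies lengthwise on both ribs, the cover is open, and the bystanders are where they were. One numeric check of the cover, then I hand in.

```bash
python3 - <<'E'
from h import *
im,K,T=load('w7'); g=cv2.cvtColor(im,cv2.COLOR_BGR2GRAY).astype(int)
for u in(260,305): print(u,[(v,g[v,u]) for v in range(264,286)])
print([(v,g[v,280]) for v in range(78,100)])
for v in(272,274,276,278,280): print(v,np.linalg.norm((onz(K,T,280,88,.04)-onz(K,T,280,v,.044))[:2]).round(4))
E
```

```text
260 [(264, np.int64(85)), (265, np.int64(86)), (266, np.int64(86)), (267, np.int64(87)), (268, np.int64(85)), (269, np.int64(86)), (270, np.int64(87)), (271, np.int64(86)), (272, np.int64(87)), (273, np.int64(86)), (274, np.int64(74)), (275, np.int64(69)), (276, np.int64(129)), (277, np.int64(153)), (278, np.int64(156)), (279, np.int64(155)), (280, np.int64(156)), (281, np.int64(155)), (282, np.int64(155)), (283, np.int64(156)), (284, np.int64(155)), (285, np.int64(156))]
305 [(264, np.int64(86)), (265, np.int64(87)), (266, np.int64(87)), (267, np.int64(86)), (268, np.int64(85)), (269, np.int64(86)), (270, np.int64(87)), (271, np.int64(87)), (272, np.int64(88)), (273, np.int64(87)), (274, np.int64(74)), (275, np.int64(67)), (276, np.int64(108)), (277, np.int64(152)), (278, np.int64(156)), (279, np.int64(155)), (280, np.int64(155)), (281, np.int64(156)), (282, np.int64(156)), (283, np.int64(156)), (284, np.int64(156)), (285, np.int64(154))]
[(78, np.int64(87)), (79, np.int64(84)), (80, np.int64(85)), (81, np.int64(84)), (82, np.int64(84)), (83, np.int64(83)), (84, np.int64(83)), (85, np.int64(82)), (86, np.int64(82)), (87, np.int64(137)), (88, np.int64(192)), (89, np.int64(197)), (90, np.int64(199)), (91, np.int64(197)), (92, np.int64(197)), (93, np.int64(197)), (94, np.int64(198)), (95, np.int64(198)), (96, np.int64(198)), (97, np.int64(198)), (98, np.int64(198)), (99, np.int64(197))]
272 0.2016
274 0.2044
276 0.2072
278 0.2101
280 0.2129
```

The edge is at row 276 and the tray end at row 87, which gives about 208 mm, so the cover is fully open.

```bash
python3 -c "
from plant import ctrl; print(ctrl.sign_off())"
```

```text
the job is handed in; nothing more can be done
None
```

I slid the tray cover open to its end stop. I then pulled the middle-sized marker, the one leaning in the pot, out along its axis and laid it flat and lengthwise on the trough's two ribs. I let go only after feeling about 18 N of contact with the ribs, and handed the job in just after 16.8 s of the 61 s allowed.

**Cover:** the last wrist picture gave about 208 mm from the tray's end to the cover's front edge, and fully open is 208 mm. The slide measured at the tool was only 132 mm rather than 140 mm. I put that down to the grip giving slightly, because the cover resisted at 20 N and two camera views agreed it was at the stop.

**Marker:** just before I let go, its middle was about 2 mm off the trough's centre line and at about 63 mm along the tray. That is some 5 mm from the trough's middle, mostly by choice, to keep the fingers clear of a rib. The last pictures show it lying across both ribs with the gripper clear.

**Bystanders:** the pen cup, sanitiser, meal boxes and phone look undisturbed in the last picture, which I judged by eye only. None of the forces I read at the end of the moves came near the limits.

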